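# Check the brake lever of the art-room trolley

### The arm

A 7-joint arm with a two-finger parallel gripper is mounted at the origin on the work surface. World frame = base frame: x ahead of the robot, y to its left, z up, the work surface at z = 0. Lengths are in mm, angles in rad, forces in N, time in s.
With the tool pointing down it reaches from about 400 to 850 mm from the base axis. Payload 6.9 kg.
Tool frame: the origin (TCP) lies between the finger pads; the fingertips stand 11 mm ahead of it and the grasp point (between the pads) lies 8 mm behind it; z points along the fingers, y is the line along which they close (so a half turn about z gives the same grasp; the last joint's range is limited). The gripper opens to 85 mm and grips with 20 to 120 N. Pads are 22 mm wide; open, the fingers measure 114 mm over their backs; the gripper's body (76 mm by 85 mm) begins 54 mm behind the grasp point. The pads swing forward as they close: fully open they stand 13 mm farther back than shut.
Start: joints at [-1.119, 0.507, -0.238, 1.5, 0.126, 1.149, -0.155], TCP at [211.862, 587.985, 242.275] pointing down, gripper open.
Joint ranges: [-3.08, 3.08], [-0.24, 2.05], [-1.43, 1.35], [0, 2.5], [-1.52, 4.66], [0.17, 1.96], [-2.89, 2.89]. Speed limits (rad/s): [2.39, 2.39, 3.14, 3.14, 3.14, 3.14, 3.14].

### API

Orientations are given as [roll, pitch, yaw] about the fixed x, y, z axes, in that order (R = Rz(yaw) Ry(pitch) Rx(roll)).
In Python, from plant import r, optics, ticket, finder gives the robot as it stands. The module is installed in compiled form; this text tells all that it offers.
- The arm moves only by the shell command python3 -m creep 'ROWS' [FORCE]. ROWS is JSON, a list of rows, each a list of 7 numbers: the opening, from -1 (shut) to 1 (fully open), then the shift along the tool's x, y, z in mm, then the turn, a rotation vector about the tool's x, y, z in degrees. A call has 1 to 20 rows; each row is the pose to reach, as a shift and turn from the pose commanded when the call began, along the tool's axes at that moment; what a row does not reach only later rows make up. A row lasts 1/12 s, in which the tool goes at most 41.7 mm and 7.16 degrees, less where a joint would pass 70% of its speed; a pose out of reach is approached as far as the arm can. A call with a gripper value outside its range is refused whole. The fingers move at their own pace and stop on an object; FORCE is the grip in N (left out, the last holds). Time passes only in rows, so rows that repeat a pose let the fingers close. It gives the time, the measured TCP pose, the force, the opening and the grip force at its end, in the units of the state.
- r.observe(): the state, without advancing time (a new reading comes with each control period).
- optics.get_image(name): name is "scene" or "top"; returns a dict with "color" (384x512x3 uint8, red, green, blue), "mtx" (3x3 intrinsics, pixels), "world_from_camera" (4x4, takes a point from camera to world coordinates). Camera axes: x right, y down, z forward; pixel columns grow to the right and rows downward; lengths in mm; the calibration is good to about 2 mm. A picture is of the moment at which its call begins. There is no depth.
- ticket.hand_in(): hands the job in; it is judged then, once.
Trained networks look in the newest picture that a camera, given by its name, has taken for a name from the list of things; names that differ only in an ending like _2 or _b are one class to them, and where a whole thing is asked for, a point or a joint stands for the part that bears it (a point fixed in the world has none). Each returns a list of dicts, best first, with "score" (0 to 1); they miss things now and then, are a little off and sometimes report something else, mostly with a low value. They report only what shows in the picture. A call takes as long as a camera call.
- finder.masks_of(camera, name): "mask" (384x512 bool, what is visible of it).
- finder.landmark_of(camera, name): "at" ([x, y, z] in mm, in the coordinates of the camera as it stood for that picture, good to about 4 mm: a listed point, or the origin of a listed thing).
The state is a dict: "clock": time; "joint_positions": joint angles; "qd": joint speeds; "joint_torque": joint torques, N m; "ee_pos": TCP position; "eef_rot": TCP orientation; "contact_force": force on the tool from outside, world axes, zero at the start; "torque": the same for the moment, N m; "gripper_width": finger opening in mm; "grip_force": force on a finger pad.
Only numpy, scipy, OpenCV 4.12 (cv2) and the standard library are available. Lean on these libraries where they do the work, as an engineer would, in place of code of your own. Each camera call takes 0.05 s, during which the arm holds its last target. There are 200 camera calls.

### The job

Check the hand brake on the art-room trolley: with the outside of the fingers, from the lever's far side, gently press the brake lever in towards the push bar until it comes up against its stop, short of the bar. Do not pinch the lever or reach between it and the bar, do not touch the bar or its rubber grip, and leave the pots and bottles alone. Finish while holding the lever in against its stop, so that I can look at the gap.

Things in the scene. Friction and masses are not known exactly. Their poses are not given: they have to be found in the camera images.
- trolley: Parked trolley, fixed. Origin on its push bar's axis, mid-length; y along the bar, x away from the robot towards its tray; yaw within 15 degrees. Push bar: steel tube 25 mm thick, 190 mm above the table, its bent-down ends 420 mm apart. White tray starts 180 mm beyond the bar, its rim 155 mm lower than the bar's axis; two steel tubes slope down from the bar's ends to it.
- grip: Black rubber grip sleeve on the push bar, 32 mm thick (one flange 40 mm), running from its origin (on the bar's axis) 130 mm along -y. Axes parallel to the trolley's.
- lever_pivot (a point): Upright pivot axis of the brake lever, in the aluminium fitting clamped on the bar: 46 mm beyond the bar's axis (+x), at its height. Axes parallel to the trolley's; fixed. The lever runs from here towards -y, the rest of the fitting and a thin black brake line lie towards +y.
- lever (a joint): Brake lever angle, rad: 0 fully out (its spring keeps it there), grows as it is pressed in towards the bar (clockwise from above), solid stop at 0.32. The spring pushes back with 3 N at first and 6 N just before the stop, felt at lever_face. At the stop the blade's end is still some 20 mm from the rubber grip.
- lever_face (a point): Point on the outer face (away from the bar) of the lever's aluminium blade, half-way up; turns with the lever. x points out of the face, y along the blade to the pivot, z up. In these axes the pivot is at (-26, 85, 0) mm. Blade level, 12 mm thick, 15 mm high, face flat for 20 mm either side. At joint 0, x is turned 0.15 rad anticlockwise from the trolley's x. It moves some 27 mm to the stop.
- lever_tip (a point): Centre of the 19 mm ball at the lever's free end; turns with the lever. It is 31 mm from lever_face along the blade.
- paint_tub: Bystander: open paint tub, 72 mm wide, 85 mm high, standing in the trolley's tray beyond the lever. Origin at the centre of its underside.
- jar: Bystander: white jar with a lid, 64 mm wide, 95 mm high, standing in the trolley's tray beyond the lever. Origin at the centre of its underside.
- tall_bottle: Bystander: clear bottle, 76 mm wide, 190 mm high, on the table to the robot's left. Origin at the centre of its underside.
- dropper: Bystander: small dropper bottle, 30 mm wide, 100 mm high, on the table to the right of the middle. Origin at the centre of its underside.

How it is judged:
By the outcome, as a careful person would: the job done as asked, in the order asked, and still so for the second after the job is handed in, while the arm keeps its last pose, push and grip.
It also fails if it takes over 32 s, if anything falls off the work surface, if the arm or the gripper's body presses on something with over 40 N, if the wrist force passes 120 N, or if a joint passes its speed limit or range.

## Working session

There is one attempt and no reset: what is moved stays moved. The work goes in short steps, Python scripts to look and compute and a shell command to move; the robot and the scene stay as the last step left them, time stands still between calls to the robot, and variables do not carry over. Pictures are saved under pics/ and viewed, at most 10 in all, crops included, and the job is handed in when it is done.

```bash
mkdir -p pics; cat > h.py <<'E'
from plant import r, optics, ticket, finder
import numpy as np, cv2
from scipy.spatial.transform import Rotation as R
def look(names,cams=("scene","top")):
    out={}
    for c in cams:
        im=optics.get_image(c); T=np.array(im["world_from_camera"]); out[c]=im
        for n in names:
            for d in finder.landmark_of(c,n)[:2]:
                p=T[:3,:3]@np.array(d["at"])+T[:3,3]
                print(c,n,round(d["score"],2),p.round(0))
    return out
E
python3 - <<'E'
from h import *
o=look(["trolley","grip","lever_pivot","lever_face","lever_tip","paint_tub","jar","tall_bottle","dropper"])
for c in o:
    cv2.imwrite(f"pics/{c}0.png",cv2.resize(o[c]["color"][:,:,::-1],(800,600)))
    T=np.array(o[c]["world_from_camera"]);print(c,T.round(2).tolist(),np.array(o[c]["mtx"]).round(1).tolist())
s=r.observe();print(s)
E
```

```text
scene trolley 0.91 [444.   5. 190.]
scene grip 0.57 [449.  19. 191.]
scene lever_pivot 0.88 [495.  24. 186.]
scene lever_pivot 0.47 [712. 153. -15.]
scene lever_face 0.76 [533. -61. 187.]
scene lever_face 0.15 [450.  20. 193.]
scene lever_tip 0.71 [537. -91. 190.]
scene paint_tub 0.7 [714. -69. -12.]
scene jar 0.95 [713. 152. -13.]
scene tall_bottle 0.81 [330. 339.   4.]
scene dropper 0.46 [ 396. -150.   -0.]
scene dropper 0.27 [713. -68. -12.]
top trolley 0.76 [447.   6. 192.]
top grip 0.7 [448.  19. 186.]
top lever_pivot 0.88 [490.  19. 191.]
top lever_pivot 0.35 [707. -69. -12.]
top lever_face 0.58 [534. -62. 195.]
top lever_tip 0.62 [529. -91. 193.]
top lever_tip 0.49 [532. -64. 193.]
top paint_tub 0.73 [708. -68.  -7.]
top jar 0.87 [711. 148. -15.]
top tall_bottle 0.73 [709. 150. -17.]
top tall_bottle 0.62 [333. 340.  -0.]
top dropper 0.68 [ 391. -154.    5.]
scene [[0.54, 0.72, -0.44, 964.01], [0.84, -0.46, 0.28, -220.61], [-0.01, -0.52, -0.86, 926.26], [0.0, 0.0, 0.0, 1.0]] [[389.9, 0.0, 259.9], [0.0, 389.9, 197.7], [0.0, 0.0, 1.0]]
top [[-0.0, -0.98, 0.18, 314.66], [-1.0, 0.0
[... 173 characters left out ...]
1.11949002,  0.5075113 , -0.23757286,  1.50019668,  0.12574728,
        1.14889918, -0.15480025]), 'qd': array([-9.36819708e-05,  1.89241631e-03, -2.41354058e-04,  8.86273870e-04,
        8.89924332e-04,  1.37051302e-03, -2.22534021e-03]), 'joint_torque': array([-9.45775537e-04, -6.20376706e+01, -2.18574129e+00, -2.49973083e+01,
        1.38729953e-02,  2.02580559e-03,  3.82790205e-06]), 'ee_pos': array([211.89680688, 587.97706559, 242.26817242]), 'eef_rot': array([-3.14156139e+00,  4.43595137e-05,  2.79575762e+00]), 'contact_force': array([-0.88294721, -0.38534858,  0.84391858]), 'torque': array([-0.03159269, -0.00368286, -0.00822641]), 'grip_force': 0.0, 'gripper_width': 85.09363315846676}
```

View pics/scene0.png

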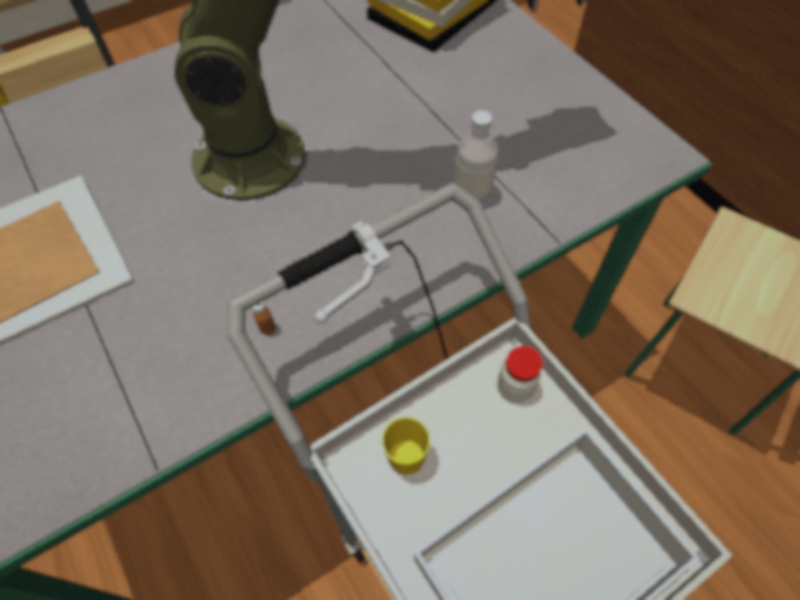

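View pics/top0.png

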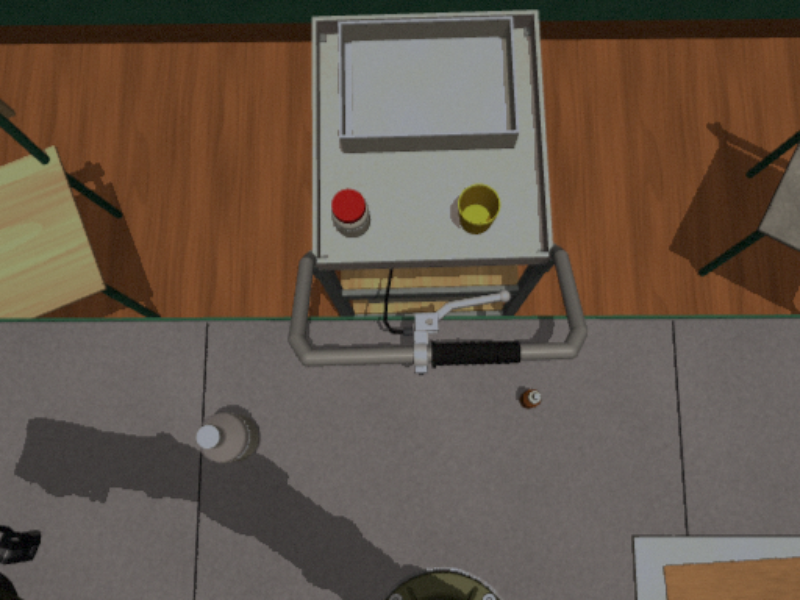

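The brake lever points right from the fitting, with its tip at about (505,297) in the top view. The tub and jar are low in the tray. The dropper at (530,398) and the bottle at (222,437) are clear of the lever. Fused estimates are pivot ≈ (492,21), face ≈ (534,-61) and height 190.

Next I raise and shut the fingers, then swing over to hover beyond the lever with tool y along the lever's normal.

```bash
python3 -m creep '[[-1,0,0,-40,0,0,0],[-1,0,0,-80,0,0,0],[-1,0,0,-90,0,0,0],[-1,0,0,-90,0,0,0]]' 60
python3 -m creep '[[-1,-28,-24,0,0,0,4],[-1,-56,-49,0,0,0,8],[-1,-84,-73,0,0,0,12],[-1,-112,-97,0,0,0,15],[-1,-140,-122,0,0,0,19],[-1,-168,-146,0,0,0,23],[-1,-196,-170,0,0,0,27],[-1,-224,-195,0,0,0,30],[-1,-253,-219,0,0,0,34],[-1,-281,-243,0,0,0,38],[-1,-309,-268,0,0,0,42],[-1,-337,-292,0,0,0,46],[-1,-365,-316,0,0,0,49],[-1,-393,-341,0,0,0,53],[-1,-421,-365,0,0,0,57],[-1,-449,-389,0,0,0,61],[-1,-477,-414,0,0,0,65],[-1,-505,-438,0,0,0,68],[-1,-533,-462,0,0,0,72],[-1,-561,-487,0,0,0,76]]'
python3 - <<'E'
from h import *
o=look(["trolley","grip","lever_pivot","lever_face","lever_tip"])
cv2.imwrite("pics/s1.png",cv2.resize(o["scene"]["color"][:,:,::-1],(800,600)))
s=r.observe();print(s["joint_positions"].round(2),s["ee_pos"].round(1),s["eef_rot"].round(3),s["contact_force"].round(1),s["gripper_width"])
E
```

```text
clock: 1.33
ee_pos: [212.1, 589.6, 336.6]
eef_rot: [3.134, -0.0, 2.796]
contact_force: [-0.1, 0.5, 0.2]
gripper_width: 38.4
grip_force: 0.0
clock: 3.0
ee_pos: [574.9, -61.8, 331.4]
eef_rot: [-3.141, 0.0, 1.466]
contact_force: [0.8, 0.9, -0.7]
gripper_width: 0.4
grip_force: 0.0
scene lever_pivot 0.6 [493.  23. 187.]
scene lever_face 0.83 [531. -59. 188.]
scene lever_tip 0.64 [533. -90. 191.]
top lever_pivot 0.6 [490.  21. 190.]
top lever_pivot 0.37 [710. 150. -14.]
top lever_tip 0.33 [333. 338.   2.]
[-0.15  0.38  0.32  1.47 -0.12  1.3   0.08] [574.4 -59.5 332.5] [ 3.141 -0.     1.471] [-0.5  1.   0.6] 0.15179051408034974
```

```bash
python3 -m creep '[[-1,0,0,30,0,0,0],[-1,0,0,60,0,0,0],[-1,0,0,90,0,0,0],[-1,0,0,115,0,0,0],[-1,0,0,135,0,0,0],[-1,0,0,146,0,0,0],[-1,0,0,146,0,0,0],[-1,0,0,146,0,0,0]]'
python3 - <<'E'
from h import *
o=look(["lever_face","lever_tip"])
a=o["scene"]["color"][100:240,130:320,::-1]; b=o["top"]["color"][130:270,220:410,::-1]
cv2.imwrite("pics/s2.png",np.vstack([cv2.resize(x,(407,300),interpolation=cv2.INTER_CUBIC) for x in (a,b)]))
s=r.observe();print(s["ee_pos"].round(1),s["eef_rot"].round(3),s["contact_force"].round(1))
E
```

```text
clock: 4.27
ee_pos: [574.4, -60.1, 186.2]
eef_rot: [-3.141, 0.0, 1.47]
contact_force: [-0.5, 0.5, 0.4]
gripper_width: 0.1
grip_force: 0.0
scene lever_face 0.5 [530. -60. 189.]
scene lever_tip 0.49 [535. -91. 192.]
[575.  -60.4 187.2] [ 3.14  -0.     1.469] [ 0.1 -0.3 -0.3]
```

View pics/s2.png

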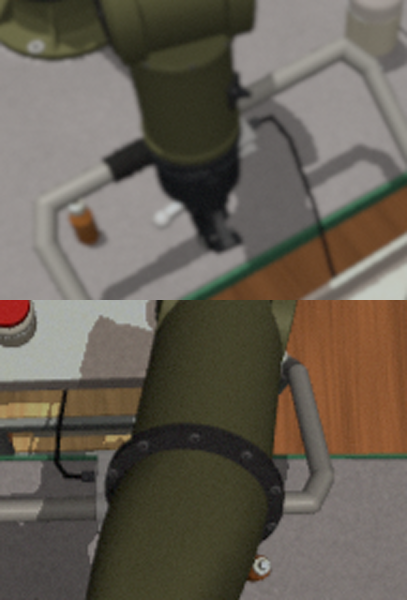

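The shut fingers, at about (225,235) in the crop, hang just beyond the lever on the tray side. Now I press in gradually, watching the force.

```bash
python3 -m creep '[[-1,-1,-6,0,0,0,0],[-1,-2,-12,0,0,0,0],[-1,-3,-18,0,0,0,0],[-1,-3,-22,0,0,0,0],[-1,-3,-22,0,0,0,0],[-1,-3,-22,0,0,0,0]]'; python3 -m creep '[[-1,0,-2,0,0,0,0],[-1,0,-4,0,0,0,0],[-1,-1,-6,0,0,0,0],[-1,-1,-6,0,0,0,0],[-1,-1,-6,0,0,0,0]]';  python3 -m creep '[[-1,0,-2,0,0,0,0],[-1,0,-4,0,0,0,0],[-1,-1,-6,0,0,0,0],[-1,-1,-6,0,0,0,0],[-1,-1,-6,0,0,0,0]]'
```

```text
clock: 5.07
ee_pos: [552.2, -61.1, 186.5]
eef_rot: [3.141, -0.0, 1.469]
contact_force: [-0.5, 0.1, 0.3]
gripper_width: -0.3
grip_force: 0.0
clock: 5.48
ee_pos: [546.7, -61.2, 186.3]
eef_rot: [3.141, -0.0, 1.47]
contact_force: [2.6, 1.7, -1.4]
gripper_width: -0.1
grip_force: 1.1
clock: 5.9
ee_pos: [540.5, -62.6, 186.5]
eef_rot: [3.141, 0.001, 1.469]
contact_force: [4.7, -2.3, -0.5]
gripper_width: 0.2
grip_force: 2.0
```

```bash
python3 -m creep '[[-1,0,-2,0,0,0,0],[-1,-1,-4,0,0,0,0],[-1,-1,-6,0,0,0,0],[-1,-2,-8,0,0,0,0],[-1,-2,-10,0,0,0,0],[-1,-2,-10,0,0,0,0],[-1,-2,-10,0,0,0,0]]'; python3 -m creep '[[-1,0,-2,0,0,0,0],[-1,-1,-4,0,0,0,0],[-1,-1,-6,0,0,0,0],[-1,-1,-6,0,0,0,0],[-1,-1,-6,0,0,0,0]]';  python3 -m creep '[[-1,0,-1,0,0,0,0],[-1,0,-2,0,0,0,0],[-1,0,-2,0,0,0,0],[-1,0,-2,0,0,0,0]]'
python3 - <<'E'
from h import *
o=look(["lever_face","lever_tip"],("scene",))
cv2.imwrite("pics/s3.png",cv2.resize(o["scene"]["color"][100:240,130:320,::-1],(800,590),interpolation=cv2.INTER_CUBIC))
E
```

```text
clock: 6.48
ee_pos: [530.8, -63.8, 186.7]
eef_rot: [3.14, 0.001, 1.469]
contact_force: [4.7, -3.3, -0.8]
gripper_width: 0.1
grip_force: 2.6
clock: 6.9
ee_pos: [525.0, -64.6, 186.8]
eef_rot: [3.139, 0.002, 1.468]
contact_force: [5.6, -5.2, -0.7]
gripper_width: -0.1
grip_force: 3.0
clock: 7.23
ee_pos: [523.3, -64.8, 186.8]
eef_rot: [3.138, 0.002, 1.468]
contact_force: [6.3, -5.3, -1.3]
gripper_width: 0.5
grip_force: 3.4
scene lever_face 0.51 [509. -69. 187.]
scene lever_face 0.43 [496.  22. 190.]
scene lever_tip 0.79 [504. -95. 193.]
```

View pics/s3.png

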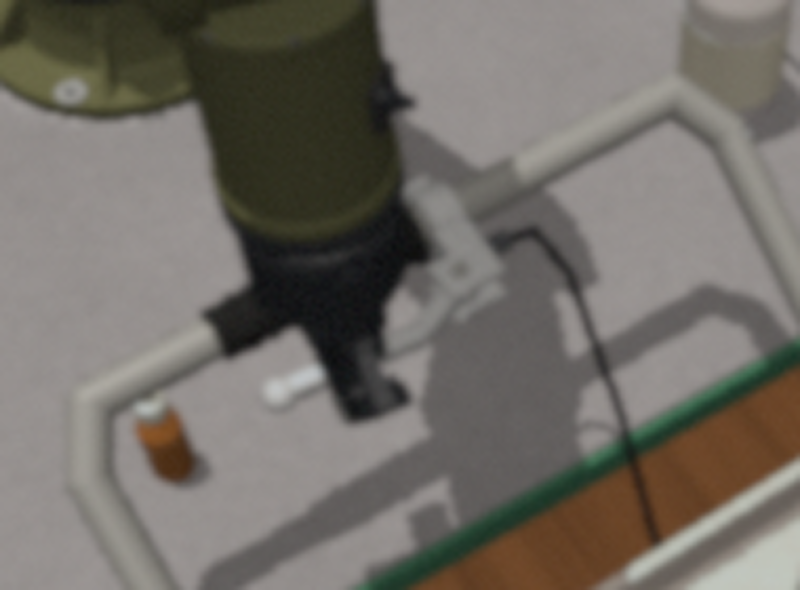

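The fingers are behind the lever near its stop, and the body is clear of the grip. The sideways force looks like friction from the blade sliding, so I follow the blade in y and creep on.

```bash
python3 -m creep '[[-1,-1,-1,0,0,0,0],[-1,-2,-1,0,0,0,0],[-1,-2,-1,0,0,0,0],[-1,-2,-1,0,0,0,0]]'; python3 -m creep '[[-1,-1,-1,0,0,0,0],[-1,-1,-1,0,0,0,0],[-1,-1,-1,0,0,0,0]]'; python3 -m creep '[[-1,-1,-1,0,0,0,0],[-1,-1,-1,0,0,0,0],[-1,-1,-1,0,0,0,0]]';python3 -m creep '[[-1,0,-1,0,0,0,0],[-1,0,-1,0,0,0,0],[-1,0,-1,0,0,0,0]]'
```

```text
clock: 7.72
ee_pos: [522.0, -65.1, 186.8]
eef_rot: [3.139, 0.0, 1.469]
contact_force: [6.0, -1.9, -0.7]
gripper_width: 0.1
grip_force: 3.0
clock: 7.97
ee_pos: [520.9, -65.4, 186.8]
eef_rot: [3.139, -0.001, 1.47]
contact_force: [5.8, -0.8, -0.6]
gripper_width: 0.2
grip_force: 2.8
clock: 8.22
ee_pos: [519.7, -65.7, 186.7]
eef_rot: [3.14, -0.001, 1.47]
contact_force: [5.9, 1.3, -0.0]
gripper_width: 0.2
grip_force: 2.6
clock: 8.47
ee_pos: [519.4, -65.7, 186.8]
eef_rot: [3.138, -0.001, 1.47]
contact_force: [7.3, 1.1, -0.8]
gripper_width: -0.5
grip_force: 3.6
```

```bash
for i in 1 2 ; do python3 -m creep '[[-1,0,-1,0,0,0,0],[-1,0,-1,0,0,0,0],[-1,0,-1,0,0,0,0]]'; done
```

```text
clock: 8.72
ee_pos: [519.3, -65.7, 186.9]
eef_rot: [3.136, -0.001, 1.47]
contact_force: [10.9, 0.2, -3.2]
gripper_width: -0.1
grip_force: 4.9
clock: 8.97
ee_pos: [519.2, -65.7, 187.0]
eef_rot: [3.135, -0.001, 1.47]
contact_force: [12.7, 0.6, -5.8]
gripper_width: -0.0
grip_force: 6.3
```

```bash
python3 -m creep '[[-1,0,0,0,0,0,0],[-1,0,0,0,0,0,0],[-1,0,0,0,0,0,0],[-1,0,0,0,0,0,0]]'; python3 - <<'E'
from h import *
o=look(["lever_face","lever_tip","grip"],("scene",))
cv2.imwrite("pics/s4.png",cv2.resize(o["scene"]["color"][100:240,130:320,::-1],(800,590),interpolation=cv2.INTER_CUBIC))
E
```

```text
clock: 9.3
ee_pos: [519.2, -65.7, 187.0]
eef_rot: [3.135, -0.001, 1.47]
contact_force: [13.1, -0.5, -5.7]
gripper_width: -0.1
grip_force: 6.3
scene lever_face 0.59 [505. -70. 188.]
scene grip 0.73 [448.  17. 191.]
```

View pics/s4.png

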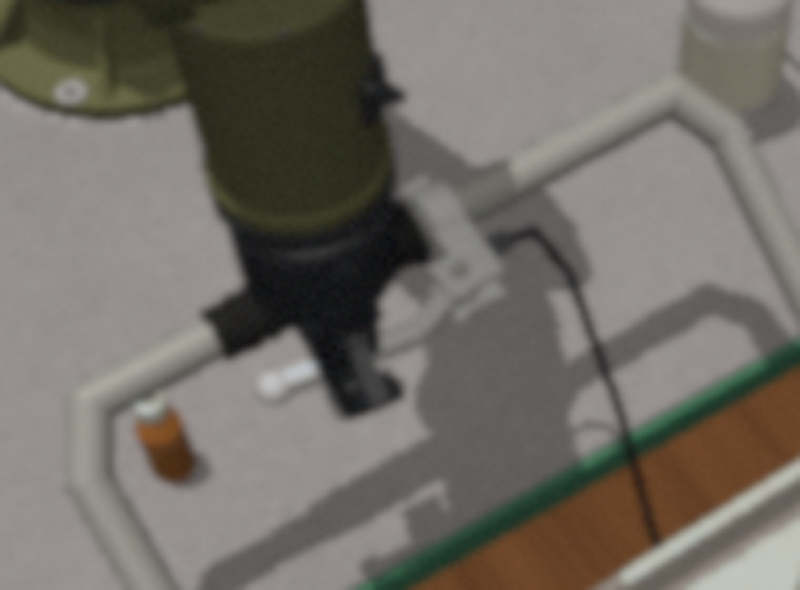

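The lever, with its ball at (272,385), is in and short of the grip. The lever face is at about (505,-70), against a predicted stop position of (505,-67). The force rose without further travel, so it is on the stop.

```bash
python3 -c "from plant import ticket; print(ticket.hand_in())"
```

```text
the job is handed in; nothing more can be done
None
```

The brake lever is pressed in against its stop, short of the grip, and held there at about 13 N by the backs of the shut fingers; the job is handed in.

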